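# Index the sample wheel and take a reading

### The arm

A 6-joint arm with a two-finger parallel gripper is mounted at the origin on the work surface. World frame = base frame: x ahead of the robot, y to its left, z up, the work surface at z = 0. Lengths are in m, angles in rad, forces in N, time in s.
With the tool pointing down it reaches from about 0.425 to 0.925 m from the base axis. Payload 12.5 kg.
Tool frame: the origin (TCP) lies midway between the tips of the shut fingers; the grasp point (between the pads) lies 19 mm behind it; z points along the fingers, y is the line along which they close (so a half turn about z gives the same grasp; the last joint's range is limited). The gripper opens to 85 mm and grips with 20 to 120 N. Pads are 22 mm wide; open, the fingers measure 114 mm over their backs; the gripper's body (76 mm by 85 mm) begins 54 mm behind the grasp point. The pads swing forward as they close: fully open they stand 13 mm farther back than shut.
Start: joints at [1.18, 0.491, 1.559, -0, 1.092, -0.106], TCP at [0.176, 0.6, 0.231] pointing down, gripper open.
Joint ranges: [-3.1, 3.1], [-0.84, 2.19], [0.05, 2.79], [-1.13, 4.28], [0.06, 2.93], [-2.69, 2.69]. Speed limits (rad/s): [2.22, 2.22, 2.79, 3.14, 3.14, 3.14].

### API

Orientations are given as a rotation vector (axis times angle).
In Python, from bench import bot, fingers, kin, status, get_image, calibration, order gives the robot as it stands. Calls block until the motion is done:
- bot.move_ptp(position, orientation): joint-space move of the TCP to a pose.
- bot.movel(position, ori=None, rate=0.15): straight line of the TCP; ori=None keeps the orientation; rate is the mean speed in m/s.
- bot.move_j(angles): joint-space move.
- fingers.open_gripper() and fingers.grasp(f_grip=None): open the fingers fully, or close them until they stop; f_grip is the grip in N (None keeps the last).
- bot.hold(seconds).
- kin.ik(position, orientation): joint angles nearest the present ones, or None.
- status.get_state(): the state.
- get_image(name): name is "scene" or "top" or "wrist"; returns the picture (420x560x3 uint8, blue, green, red); there is no depth.
- calibration(name): a dict with "mtx" (3x3 intrinsics, pixels), "R" (3x3) and "t" (3): a world point X has camera coordinates R X + t; the wrist camera has in their place "hand_eye" (4x4, takes a point from camera to tool coordinates, whose origin is the TCP and whose axes are the flange's). Camera axes: x right, y down, z forward; pixel columns grow to the right and rows downward; lengths in m; the calibration is good to about 2 mm. A picture is of the moment at which its call begins: read the wrist's pose just before it. calibration takes no time and is no camera call.
A pose or a line that the arm cannot do raises bot.MotionError and nothing moves.
- order.finish_job(): hands the job in; it is judged then, once.
The state is a dict: "t": time; "joint_pos": joint angles; "joint_velocities": joint speeds; "tau": joint torques, N m; "tool_pos": TCP position; "orientation": TCP orientation; "contact_force": force on the tool from outside, world axes, zero at the start; "ft_torque": the same for the moment, N m; "grip_width": opening from 0.0 (shut) to 1.0 (fully open); "grasp_force": force on a finger pad.
Only numpy, scipy, OpenCV 4.12 (cv2) and the standard library are available. Lean on these libraries where they do the work, as an engineer would, in place of code of your own. Each camera call takes 0.05 s, during which the arm holds its last target. There are 200 camera calls.

### The job

Push on a spoke of the four-armed sample wheel with a fingertip to turn it until the tall vial stands squarely in front of the reader's window, and leave it there at rest. Then, and only then, press the reader's push button all the way down with a fingertip, let it come back up and move clear. Leave the vials in their cups without touching them, and do not disturb the bottle, beaker and jar beside the work.

Things in the scene. Friction and masses are not known exactly. Their poses are not given: they have to be found in the camera images.
- axle (a point): a point on the wheel's upright axis, 76 mm above the table, that stays in place; its own y axis points level straight to the reader's window. The wheel: aluminium hub (radius 22 mm, top 80 mm above the table) with four level spokes 90 degrees apart, each ending in a round grey cup; one cup is empty, three hold a vial each
- wheel (a joint): turn of the wheel (rad), 0 at the start whatever its position, growing anticlockwise seen from above; no stops within a turn. Light friction (about 1 N of push at 75 mm from the axis); it stays where it is left
- carousel: the wheel's fixed steel foot, 60 mm diameter; origin on the axis 12 mm above the table. Spokes above it: bars 16 mm wide, from 60 to 76 mm above the table, bare from 22 to 117 mm from the axis, open air below down to the base plate (top 12 mm above the table). Cups: outer radius 17.5 mm, centre 135 mm from the axis, rim 72 mm and inner floor 34 mm above the table
- tall_vial: the tall vial, 80 mm high, clear glass with a black cap, 25 mm diameter, standing loose in one of the cups with 1.5 mm of play, its top 114 mm above the table; origin at the centre of its underside, z up. Its spoke runs from the axle to it
- short_vial_a: a short vial like the tall one but 52 mm high, loose in another cup, its top 86 mm above the table; origin at the centre of its underside, z up
- short_vial_b: another short vial, the same as short_vial_a, in a third cup; origin at the centre of its underside, z up
- window_spot (a point): where a cup's centre stands when squarely in front of the reader's window: 135 mm from the axis, at the height of the cups' inner floor (34 mm). The reader is a dark grey box with a pale top on the same base plate, 120 mm wide, 100 mm deep, its top 104 mm above the table, its window face 30 mm beyond this point
- button_top (a point): centre of the top of the reader's white round push button (26 mm diameter, on a black housing) on the pale top of the reader, 225 mm from the axle; pressed straight down, with 6 mm travel
- button (a joint): how far the button is pressed: 0 up, 0.006 m fully down; a spring (about 4 N when fully down) brings it back
- wash_bottle: white wash bottle with blue cap and bent spout, 68 mm diameter, 178 mm high, loose, to be left alone; origin at the centre of its underside
- beaker: empty open glass beaker, 66 mm diameter, 85 mm high, loose, to be left alone; origin at the centre of its underside
- jar: amber jar with black lid, 60 mm diameter, 75 mm high, loose, to be left alone; origin at the centre of its underside

How it is judged:
By the outcome, as a careful person would: the job done as asked, in the order asked, and still so for the second after the job is handed in, with the robot touching nothing.
It also fails if it takes over 70 s, if anything falls off the work surface, if the arm or the gripper's body presses on something with over 40 N, if the wrist force passes 120 N, or if a joint passes its speed limit or range.

## Working session

There is one attempt and no reset: what is moved stays moved. The work goes in short steps, each a Python script; the robot and the scene stay as the last script left them, time stands still between calls to the robot, and variables do not carry over. Pictures are saved under pics/ and viewed, at most 10 in all, crops included, and the job is handed in when it is done.

```bash
mkdir -p pics; ls
python3 - <<'E'
from bench import *
import cv2
for n in("scene","top"):
    cv2.imwrite(f"pics/{n}0.png",get_image(n)); c=calibration(n); print(n,c)
s=status.get_state(); print(s["t"],s["tool_pos"],s["orientation"],s["grip_width"])
E
```

```text
pics
scene {'mtx': array([[403.11614876,   0.        , 273.20901006],
       [  0.        , 403.11614876, 206.98830639],
       [  0.        ,   0.        ,   1.        ]]), 'R': array([[ 0.07151684,  0.99743585,  0.00265736],
       [ 0.6289846 , -0.04303062, -0.77622596],
       [-0.77412125,  0.05718466, -0.6304492 ]]), 't': array([ 0.02091876, -0.28495919,  1.4911184 ])}
top {'mtx': array([[511.31846842,   0.        , 280.5085234 ],
       [  0.        , 511.31846842, 212.04235045],
       [  0.        ,   0.        ,   1.        ]]), 'R': array([[ 0.02136787, -0.99975514, -0.00575046],
       [-0.99333917, -0.02057862, -0.11337464],
       [ 0.11322854,  0.00813474, -0.99353567]]), 't': array([-0.06381907,  0.58750486,  1.55487837])}
0.1 [0.17549897 0.59966118 0.23082105] [-4.45751141e-01 -3.10956049e+00  1.42780998e-03] 1.0031504074384605
```

View pics/top0.png

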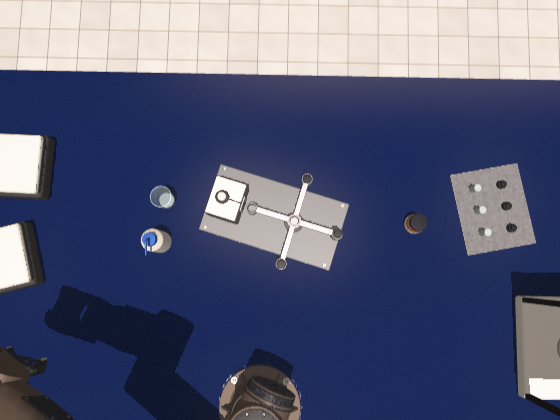

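View pics/scene0.png

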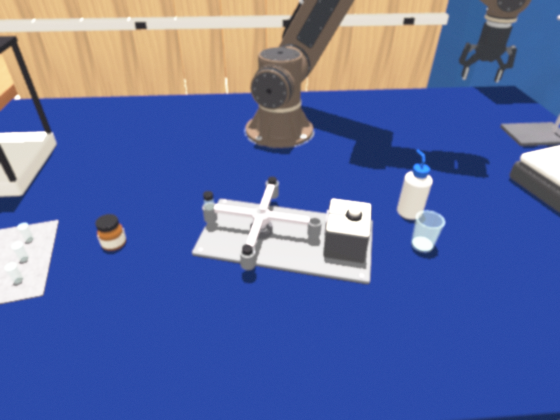

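The top view shows the wheel hub at about (294,222), the reader button at (222,197) and the empty cup at (253,208). I'll zoom in on both views.

```bash
cat > h.py <<'E'
from bench import *
import numpy as np, cv2
def ray(n,px,z):
    c=calibration(n); R,t=c["R"],c["t"]; o=-R.T@t
    d=R.T@np.linalg.inv(c["mtx"])@np.array([px[0],px[1],1.]); return (o+d*(z-o[2])/d[2])
def proj(n,X):
    c=calibration(n); p=c["mtx"]@(c["R"]@np.asarray(X,float)+c["t"]); return p[:2]/p[2]
E
python3 - <<'E'
from h import *
a=cv2.imread("pics/top0.png")[155:280,190:360]; b=cv2.imread("pics/scene0.png")[165:285,185:385]
a=cv2.resize(a,None,fx=4,fy=4,interpolation=cv2.INTER_CUBIC); b=cv2.resize(b,None,fx=4,fy=4,interpolation=cv2.INTER_CUBIC)
cv2.imwrite("pics/topc.png",a); cv2.imwrite("pics/scenec.png",b)
for n,p,z in [("axle",(294,222),.08),("btn",(222,197),.115),("empty",(253,208),.072),("v1",(337,234),.086),("v2",(307,179),.086),("v3",(281,265),.086),("beaker",(162,197),.05),("bottle",(155,240),.1),("jar",(416,223),.07)]: print(n,ray("top",p,z)[:2])
E
```

```text
axle [ 0.5541004 -0.0930267]
btn [0.62057122 0.12180917]
empty [0.59490897 0.03192728]
v1 [ 0.52023208 -0.22190623]
v2 [ 0.68488848 -0.12980548]
v3 [ 0.42462773 -0.05671229]
beaker [0.62596026 0.31522873]
bottle [0.49013422 0.31768746]
jar [ 0.55969056 -0.46176244]
```

View pics/topc.png

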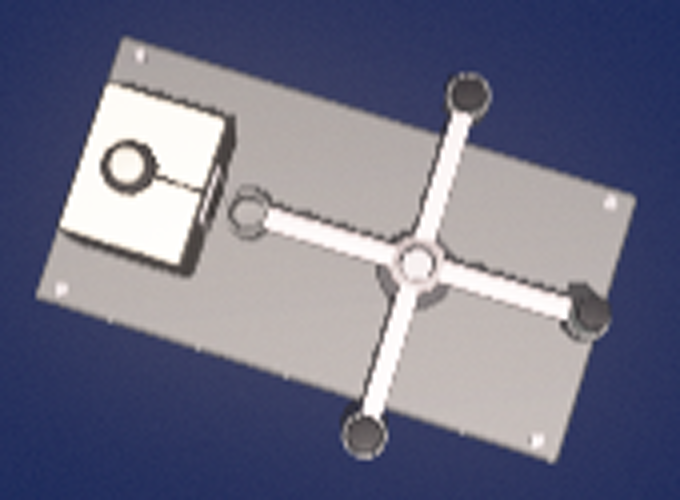

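View pics/scenec.png

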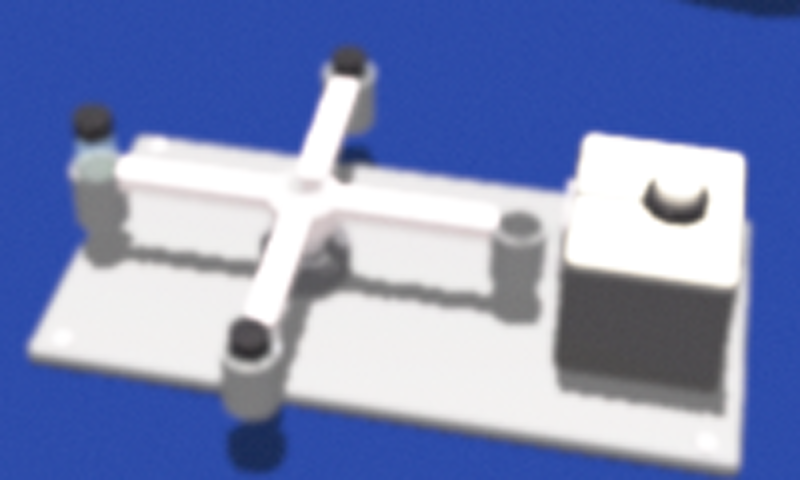

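Scene crop: the tall vial with glass showing is at crop (93,130), which is full-image (208,197). It sits on the spoke opposite the reader. Top crop: empty cup (249,211), hub (417,264), button (128,166). The wheel needs about a 180° turn, so I'll fit the geometry precisely.

```bash
cat >> h.py <<'E'
from scipy.optimize import least_squares
def rays(n,px,z):
    return np.array([ray(n,p,z)[:2] for p in px])
def measure(img,n="top",ax0=(.554,-.093),rd0=(.62,.122),verbose=True,a0=np.radians(72)):
    g=cv2.cvtColor(img,cv2.COLOR_BGR2GRAY); hsv=cv2.cvtColor(img,cv2.COLOR_BGR2HSV)
    v,u=np.nonzero(g>200)
    P=rays(n,np.c_[u,v],.076); r=np.linalg.norm(P-ax0,axis=1)
    P=P[(r>.03)&(r<.11)]
    P=P[((P-ax0)@(np.array(rd0)-ax0)/np.linalg.norm(np.array(rd0)-ax0))<.108]
    def res(x):
        d=P-x[:2]; c,s=np.cos(x[2]),np.sin(x[2]); A=d[:,0]*c+d[:,1]*s; B=-d[:,0]*s+d[:,1]*c
        return np.where(abs(A)<abs(B),A,B)
    f=least_squares(res,[*ax0,a0],loss="soft_l1",f_scale=.004,x_scale=[.01,.01,.1])
    ax,a=f.x[:2],f.x[2]
    Q=rays(n,np.c_[u,v],.104); k=np.linalg.norm(Q-rd0,axis=1)<.085
    k&=((Q-ax)@(np.array(rd0)-ax)/np.linalg.norm(np.array(rd0)-ax))>.16
    (c,wh,ang)=cv2.minAreaRect((Q[k]*1000).astype(np.float32)); c=np.array(c)/1000
    lo=np.degrees(np.arctan2(*(c-ax)[::-1]))
    if verbose: print("axle",ax,"spoke",np.degrees(a)%90,len(P),"reader",c,wh,ang%90,"dir",lo,"dist",np.linalg.norm(c-ax))
    return ax,a,c,lo
E
python3 - <<'E'
from h import *
im=cv2.imread("pics/top0.png"); ax,a,c,lo=measure(im)
hsv=cv2.cvtColor(im,cv2.COLOR_BGR2HSV)
m=((hsv[...,1]<90)&(hsv[...,2]>60)).astype(np.uint8); m[:150]=0;m[285:]=0;m[:,:190]=0;m[:,360:]=0
v,u=np.nonzero(m); P=rays("top",np.c_[u,v],.012); k=np.linalg.norm(P-ax,axis=1)<.4
# base plate long edges only: rect orientation
n_,l,s,ce=cv2.connectedComponentsWithStats(m); print(s[:,4][s[:,4]>200])
cn=np.array([(123,38),(636,196),(553,462),(38,297)])/4+[190-.4,155-.4]
W=rays("top",cn,.012); print([np.degrees(np.arctan2(*(W[i]-W[j])[::-1])) for i,j in((0,1),(3,2))], "plate",W.mean(0))
b=np.array([128,166])/4+[189.6,154.6]
for z in(.11,.118): 
    B=ray("top",b,z)[:2]; print(B,np.linalg.norm(B-ax),np.degrees(np.arctan2(*(B-ax)[::-1])))
V=ray("top",np.array([590,308])/4+[189.6,154.6],.114)[:2]; print("tall",V,np.linalg.norm(V-ax),np.degrees(np.arctan2(*(V-ax)[::-1])))
# button height from the scene view
from h import proj
print([proj("scene",[*ray("top",b,z)[:2],z]) for z in(.108,.114,.12)], "seen scene button crop", np.array([677,192])/4+[185,165])
E
```

```text
Traceback (most recent call last):
  File "h.py", line 14, in measure
    P=rays(n,np.c_[u,v],.076); r=np.linalg.norm(P-ax0,axis=1)
  File "h.py", line 10, in rays
    return np.array([ray(n,p,z)[:2] for p in px])
                     ~~~^^^^^^^
  File "h.py", line 4, in ray
    c=calibration(n); R,t=c["R"],c["t"]; o=-R.T@t
ValueError: time passes only in moves, steps and waits
```

```bash
python3 - <<'E'
s=open("h.py").read()
s=s.replace("def ray(","from functools import lru_cache\ncal=lru_cache(None)(calibration)\ndef ray(").replace("c=calibration(n)","c=cal(n)")
s=s.replace("    return np.array([ray(n,p,z)[:2] for p in px])","    c=cal(n); o=-c['R'].T@c['t']; d=np.c_[px,np.ones(len(px))]@np.linalg.inv(c['mtx']).T@c['R']\n    return (o+d*((z-o[2])/d[:,2])[:,None])[:,:2]")
open("h.py","w").write(s)
E
cat > m1.py <<'E'
from h import *
im=cv2.imread("pics/top0.png"); ax,a,c,lo=measure(im)
cn=np.array([(123,38),(636,196),(553,462),(38,297)])/4+[190-.4,155-.4]
W=rays("top",cn,.012); print([np.degrees(np.arctan2(*(W[i]-W[j])[::-1])) for i,j in((0,1),(3,2))], "plate",W.mean(0))
b=np.array([128,166])/4+[189.6,154.6]
for z in(.11,.118): 
    B=ray("top",b,z)[:2]; print(B,np.linalg.norm(B-ax),np.degrees(np.arctan2(*(B-ax)[::-1])))
V=ray("top",np.array([590,308])/4+[189.6,154.6],.114)[:2]; print("tall",V,np.linalg.norm(V-ax),np.degrees(np.arctan2(*(V-ax)[::-1])))
print([proj("scene",[*ray("top",b,z)[:2],z]).round(1) for z in(.108,.114,.12)], "seen", np.array([677,192])/4+[185,165])
E
python3 m1.py
```

```text
axle [ 0.55928199 -0.09245857] spoke 74.18428805914398 544 reader [0.61891815 0.11030049] (98.57905578613281, 114.1730728149414) 73.7591552734375 dir 73.61016227805203 dist 0.21134736811855093
[np.float64(73.84283616252341), np.float64(73.50171024634582)] plate [ 0.57715455 -0.03019695]
[0.62394989 0.1237115 ] 0.22563562783876823 73.34529381308386
[0.62280377 0.12270915] 0.2243483146696611 73.55235432597586
tall [ 0.52524289 -0.21924432] 0.13127560926234288 -105.02823043514995
[array([353.9, 214.9]), array([353.8, 212.7]), array([353.7, 210.5])] seen [354.25 213.  ]
```

```bash
cat >> h.py <<'E'
from scipy.spatial.transform import Rotation as Rn
AX=np.array([.5585,-.0925])
def down(psi):
    x=np.array([np.cos(psi),np.sin(psi),0]); z=np.array([0,0,-1.]); 
    return Rn.from_matrix(np.c_[x,np.cross(z,x),z]).as_rotvec()
def pushpose(thdeg,off,z,sgn,r=.08):
    "finger beside spoke at angle th; off = tangential offset of TCP (neg = pushes ccw)"
    th=np.radians(thdeg); u=np.array([np.cos(th),np.sin(th)]); t=np.array([-u[1],u[0]])
    return np.array([*(AX+r*u+off*t),z]), down(th+sgn*np.pi/2)
E
python3 - <<'E'
from h import *
for sgn in(1,-1):
  for off,ths in((-.025,range(74,255,30)),(.025,range(74,-107,-30))):
    q=[kin.ik(*pushpose(t,off,.056,sgn)) for t in ths]
    print(sgn,off,[None if k is None else np.round([k[0],k[5]],2).tolist() for k in q])
print(cal("wrist"))
E
```

```text
1 -0.025 [[-0.15, -1.44], [-0.13, -1.95], [-0.16, -2.5], None, [-0.32, 2.58], [-0.39, 1.98], [-0.43, 1.42]]
1 0.025 [[-0.13, -1.43], [-0.14, -0.91], [-0.18, -0.43], [-0.24, 0.04], [-0.31, 0.49], [-0.37, 0.95], [-0.42, 1.43]]
-1 -0.025 [[-0.15, 1.7], [-0.13, 1.19], [-0.16, 0.64], [-0.23, 0.05], [-0.32, -0.56], [-0.39, -1.16], [-0.43, -1.72]]
-1 0.025 [[-0.13, 1.72], [-0.14, 2.23], None, None, [-0.31, -2.65], [-0.37, -2.19], [-0.42, -1.71]]
{'mtx': array([[349.56809979,   0.        , 280.85475385],
       [  0.        , 349.56809979, 209.7610064 ],
       [  0.        ,   0.        ,   1.        ]]), 'hand_eye': array([[-4.84773347e-04, -9.64713317e-01, -2.63302072e-01,
         6.68452132e-02],
       [ 9.99999701e-01, -6.26427402e-04,  4.54039933e-04,
         5.02627345e-04],
       [-6.02958003e-04, -2.63301773e-01,  9.64713332e-01,
        -1.43427131e-01],
       [ 0.00000000e+00,  0.00000000e+00,  0.00000000e+00,
         1.00000000e+00]])}
```

Run:
```python
from h import *
fingers.grasp(20)
bot.move_ptp(*pushpose(74,-.042,.24,-1))
p,o=pushpose(74,-.042,.056,-1); bot.movel(p,rate=.12)
f0=np.array(status.get_state()["contact_force"]); print(f0, status.get_state()["tool_pos"],status.get_state()["t"],status.get_state()["grip_width"])
p,o=pushpose(74,-.022,.056,-1); bot.movel(p,rate=.03)
for i,t in enumerate(range(74,105,10)):
    p,o=pushpose(t,-.019,.056,-1); bot.movel(p,o,rate=.05)
    print(t,(np.array(status.get_state()["contact_force"])-f0).round(2))
print(status.get_state()["t"])
im=get_image("top"); cv2.imwrite("pics/top1.png",cv2.resize(im[155:280,190:360],None,fx=4,fy=4,interpolation=cv2.INTER_CUBIC))
```

```text
[0.23152681 0.51490915 0.14296842] [ 0.62122081 -0.02719931  0.05665177] 5.2667 0.0008757465298389166
74 [ 0.17 -0.94  0.47]
84 [-0.21 -0.85 -0.61]
94 [-0.76 -0.77 -0.46]
104 [-0.46 -1.29 -0.07]
7.6333
```

View pics/top1.png

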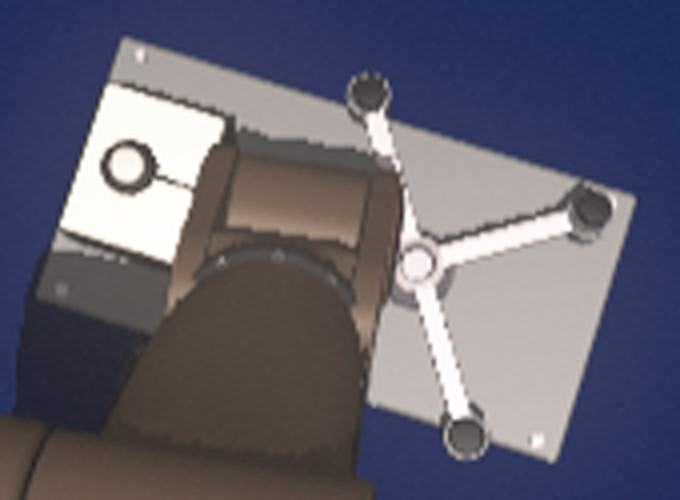

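The wheel follows the finger anticlockwise, about 30° so far. The cups now sit at crop (370,94), (590,210) and (466,436). I'll continue to just short of the target, then back off and measure.

Run:
```python
from h import *
for t in list(range(116,245,12))+[246,249,250.5]:
    p,o=pushpose(t,-.019,.056,-1); bot.movel(p,o,rate=.06 if t<240 else .012)
print(status.get_state()["contact_force"],status.get_state()["t"])
p,o=pushpose(250.5,-.034,.056,-1); bot.movel(p,rate=.03)
p[2]=.15; bot.movel(p,rate=.12)
# wrist cam view straight above the axle-window line, high
s=status.get_state(); print(s["t"])
p,o=pushpose(250.5,-.034,.30,-1); 
x=np.array([.58,-.03]); psi=np.radians(253.6)
pos=np.array([*(AX+.1*np.array([np.cos(np.radians(73.6)),np.sin(np.radians(73.6))]) - .10*np.array([np.cos(psi),np.sin(psi)])),.36])
for ps in(73.6,163.6,253.6,-16.4):
    d=np.radians(ps); q=np.array([*(AX+.12*np.array([np.cos(np.radians(73.6)),np.sin(np.radians(73.6))])),.30])
    k=kin.ik(q,down(d)); print(ps,None if k is None else np.round(k,2))
```

```text
[-0.6960416  -0.35092835  0.24912771] 14.6333
16.2167
73.6 [-0.07  0.38  1.55  0.    1.21  0.21]
163.6 [-0.07  0.38  1.55 -0.    1.21 -1.36]
253.6 None
-16.4 [-0.07  0.38  1.55 -0.    1.21  1.78]
```

```bash
cat >> h.py <<'E'
def wristcam():
    s=status.get_state(); im=get_image("wrist"); c=calibration("wrist")
    T=np.eye(4); T[:3,:3]=Rn.from_rotvec(s["orientation"]).as_matrix(); T[:3,3]=s["tool_pos"]
    C=T@c["hand_eye"]; R=C[:3,:3].T; return im,{"mtx":c["mtx"],"R":R,"t":-R@C[:3,3]}
def look(name):
    global cal
    a=np.radians(73.6); u=np.array([np.cos(a),np.sin(a)]); t=np.array([-u[1],u[0]])
    bot.move_ptp(np.array([*(AX+.11*u-.05*t),.30]),down(a+np.pi/2)); bot.hold(.3)
    im,c=wristcam(); cv2.imwrite(f"pics/{name}.png",im); np.save(f"pics/{name}.npy",c)
    tp=get_image("top"); cv2.imwrite(f"pics/{name}_top.png",tp); return im,c,tp
E
python3 - <<'E'
from h import *
im,c,tp=look("w1"); print(status.get_state()["t"])
E
```

```text
17.6167
```

View pics/w1.png

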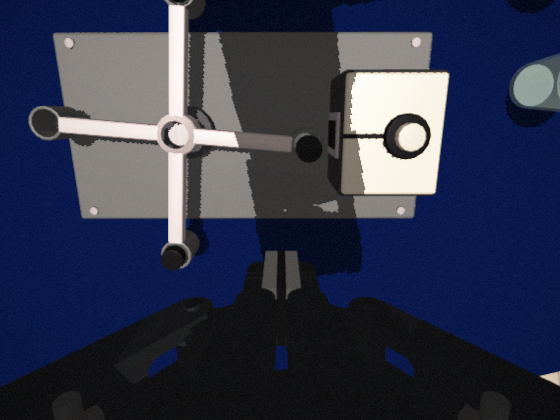

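Wrist view: hub (178,133), button (412,136), tall vial cap (308,146), empty cup (46,122). The wheel is a few degrees short, as intended.

```bash
sed -i 's/g>200/g>thr/; s/verbose=True,/verbose=True,thr=200,/' h.py
sed -i 's/^def rays(n,px,z):/def rays(n,px,z):\n    global _c/; s/    c=cal(n); o=-c\[/    c=n if isinstance(n,dict) else cal(n); o=-c[/' h.py
cat > m2.py <<'E'
from h import *
import sys
n=sys.argv[1]
c=np.load(f"pics/{n}.npy",allow_pickle=True).item(); im=cv2.imread(f"pics/{n}.png"); im[240:]=0
for thr in(150,180): measure(im,c,thr=thr,ax0=AX,a0=np.radians(73))
hub,line,btn,cap=[rays(c,np.array([p]),z)[0] for p,z in(((178,133),.08),((343,136),.104),((411.5,136),.114),((308,147),.114))]
d=lambda b,a:np.degrees(np.arctan2(*(b-a)[::-1]))
print("hub",hub,"btn",btn,d(btn,hub),np.linalg.norm(btn-hub),"line",d(line,hub),"cap",d(cap,hub),np.linalg.norm(cap-hub))
t=cv2.imread(f"pics/{n}_top.png"); measure(t,"top")
E
python3 m2.py w1
```

```text
axle [ 0.56127356 -0.09179042] spoke 68.60308397025473 4224 reader [0.62004059 0.11934283] (89.90748596191406, 162.88487243652344) 77.32522583007812 dir 74.4459376227031 dist 0.21915933372123642
axle [ 0.56134513 -0.09179574] spoke 68.50935084644712 4049 reader [0.61830145 0.11749748] (87.95848083496094, 162.04470825195312) 73.53447723388672 dir 74.77639137568487 dist 0.21690476669788625
hub [ 0.56111555 -0.08753787] btn [0.62594589 0.12790508] 73.25259207172117 0.22498586264970388 line 72.95236594673737 cap 68.64336651997405 0.13015500478195452
axle [ 0.55938402 -0.09256953] spoke 68.69321668269879 450 reader [0.62294122 0.12392753] (70.3424072265625, 113.9740982055664) 73.65882110595703 dir 73.63930340097781 dist 0.2256335391446471
```

```bash
python3 - <<'E'
from h import *
p,o=pushpose(250.5,-.034,.12,-1); bot.move_ptp(p,o)
p[2]=.056; bot.movel(p,rate=.1)
for t,off,r in((250.5,-.021,.03),(251,-.019,.015),(253.5,-.019,.012),(255.4,-.019,.008)):
    p,o=pushpose(t,off,.056,-1); bot.movel(p,o,rate=r)
bot.hold(.2); print(status.get_state()["contact_force"])
p,_=pushpose(255.4,-.034,.056,-1); bot.movel(p,rate=.03)
p[2]=.15; bot.movel(p,rate=.12)
look("w2"); print(status.get_state()["t"])
E
python3 m2.py w2
python3 - <<'E'
from h import *
im=cv2.imread("pics/w2.png"); cv2.imwrite("pics/w2c.png",cv2.resize(im[50:250,150:460],None,fx=2.5,fy=2.5,interpolation=cv2.INTER_CUBIC))
E
```

```text
[ 0.48052696 -0.69316753 -0.68096515]
24.5167
axle [ 0.56124793 -0.09173208] spoke 73.42334906725122 4142 reader [0.61887024 0.11730138] (89.18177795410156, 163.0974884033203) 73.9405288696289 dir 74.58856236835602 dist 0.21683016093779356
axle [ 0.56122298 -0.09176002] spoke 73.43856311436255 4032 reader [0.61818298 0.11708132] (88.86744689941406, 162.03945922851562) 73.57626342773438 dir 74.7440453524341 dist 0.21646974125975177
hub [ 0.56110019 -0.08753162] btn [0.62593981 0.12789605] 73.2492071076947 0.22497390817622204 line 72.94899789418913 cap 68.63952717447403 0.1301469643711669
axle [ 0.55931746 -0.09255091] spoke 73.46072506500572 444 reader [0.62294122 0.12392753] (70.3424072265625, 113.9740982055664) 73.65882110595703 dir 73.62175539686892 dist 0.22563443548490114
```

View pics/w2c.png

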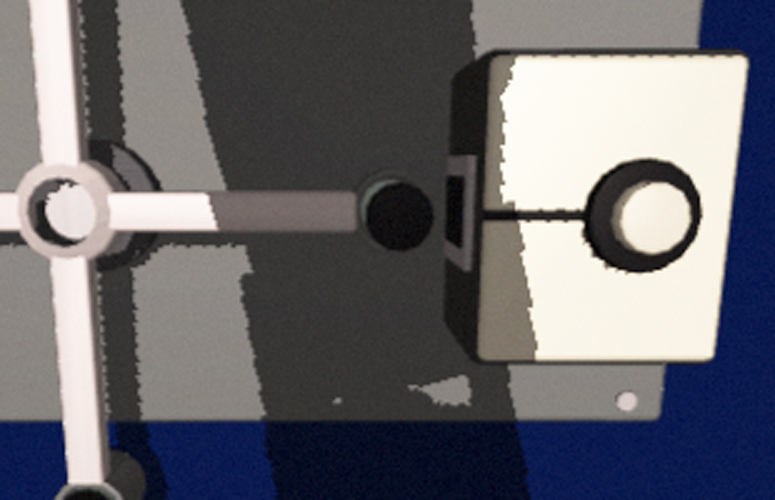

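The tall vial's spoke is at 73.45° and the reader axis at about 73.5°, so it is aligned. In the crop the cap at (398,215) lies on the hub (65,210) to button (655,217) line. Next I'll press the button.

```bash
python3 - <<'E'
from h import *
B=np.array([.6243,.1245]); o=down(np.radians(73.6))
bot.move_ptp(np.array([*B,.20]),o); bot.movel(np.array([*B,.130]),rate=.08); bot.hold(.2)
S=status.get_state; f0=S()["contact_force"][2]; z=.128; L=[]
while z>.096:
    bot.movel(np.array([*B,z]),rate=.015); bot.hold(.05); s=S(); f=s["contact_force"][2]-f0
    L.append((round(z,4),round(s["tool_pos"][2],4),round(f,2)))
    if f>12: break
    z-=.001 
bot.hold(.3); s=S(); print(L,s["tool_pos"],s["contact_force"],s["t"])
bot.movel(np.array([*B,.14]),rate=.04); bot.movel(np.array([*B,.22]),rate=.12)
look("w3"); print(S()["t"])
E
python3 m2.py w3
python3 - <<'E'
from h import *
im=cv2.imread("pics/w3.png"); cv2.imwrite("pics/w3c.png",cv2.resize(im[50:250,150:460],None,fx=2.5,fy=2.5,interpolation=cv2.INTER_CUBIC))
E
```

```text
[(0.128, np.float64(0.128), np.float64(0.5)), (0.127, np.float64(0.1269), np.float64(-0.18)), (0.126, np.float64(0.1261), np.float64(1.24)), (0.125, np.float64(0.1251), np.float64(1.7)), (0.124, np.float64(0.124), np.float64(2.83)), (0.123, np.float64(0.123), np.float64(3.63)), (0.122, np.float64(0.122), np.float64(3.1)), (0.121, np.float64(0.121), np.float64(4.07)), (0.12, np.float64(0.1201), np.float64(5.0)), (0.119, np.float64(0.1199), np.float64(12.6))] [0.62441337 0.12452219 0.11994267] [-1.7746225   0.40331492 12.23721431] 30.6333
34.0833
axle [ 0.56144141 -0.09179735] spoke 73.43180292845952 4136 reader [0.61994934 0.11949856] (88.48045349121094, 163.20303344726562) 76.5540771484375 dir 74.52256616383085 dist 0.2192467544839698
axle [ 0.56148775 -0.0918253 ] spoke 73.45350560193411 4009 reader [0.61943793 0.11952435] (88.2928237915039, 162.10406494140625) 76.55402374267578 dir 74.66685063899187 dist 0.21915039665406189
hub [ 0.56154455 -0.08682641] btn [0.62619179 0.12888567] 73.31693485323481 0.22519095756843988 line 73.01655638042962 cap 68.71025604725938 0.13026208892534819
axle [ 0.55924931 -0.0925537 ] spoke 73.52036532444714 450 reader [0.62294122 0.12392753] (70.3424072265625, 113.9740982055664) 73.65882110595703 dir 73.60535368230475 dist 0.22565633710231164
```

View pics/w3c.png

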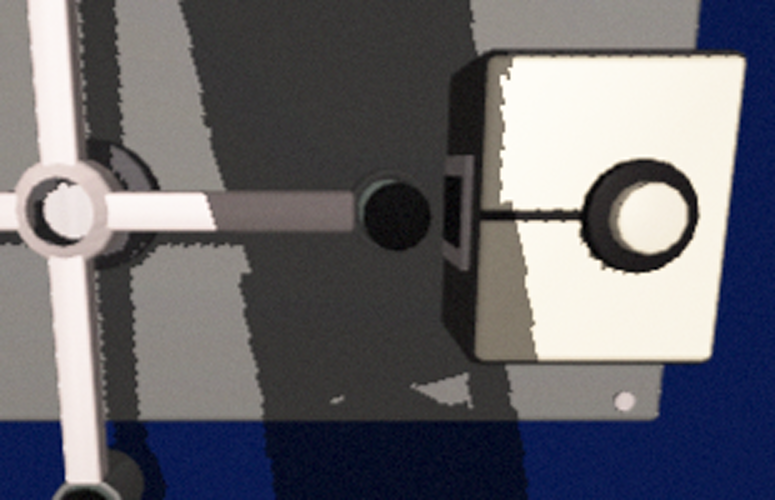

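The button gave about 6 mm of spring travel to a hard stop at z = 0.120 and has come back up. The wheel is still aligned, with the cap at crop (397,215), and the arm is clear.

```bash
python3 -c "
from bench import *
print(order.finish_job())"
```

```text
the job is handed in; nothing more can be done
None
```

The tall vial stands in front of the reader's window, aligned to within about 0.3° by camera; the button was then pressed to its hard stop and released, the arm moved clear, and the job was handed in at about 34 s.

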